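# Swap the two coils of a demountable transformer

### The arm

A 6-joint arm with a two-finger parallel gripper is mounted at the origin on the work surface. World frame = base frame: x ahead of the robot, y to its left, z up, the work surface at z = 0. Lengths are in m, angles in rad, forces in N, time in s.
With the tool pointing down it reaches from about 0.35 to 0.925 m from the base axis. Payload 6.4 kg.
Tool frame: the origin (TCP) lies on the mounting face of the last link; the fingertips stand 199 mm ahead of it and the grasp point (between the pads) lies 180 mm ahead of it (tcp_to_grasp is the distance from the TCP to the grasp point, in m); z points along the fingers, y is the line along which they close (so a half turn about z gives the same grasp; the last joint's range is limited). The gripper opens to 94 mm and grips with 3 to 60 N. Pads are 16 mm wide; open, the fingers measure 119 mm over their backs; the gripper's body (75 mm by 177 mm) begins 78 mm behind the grasp point.
Start: joints at [1.16, 0.245, 1.558, -0, 1.339, -0.174], TCP at [0.152, 0.632, 0.405] pointing down, gripper open.
Joint ranges: [-3.13, 3.13], [-1.02, 2.26], [0.13, 2.54], [-0.95, 4.09], [0.21, 2.88], [-2.74, 2.74]. Speed limits (rad/s): [2.57, 2.57, 3.14, 3.14, 3.14, 3.14].

### API

Orientations are given as a rotation vector (axis times angle).
In Python, from workcell import * gives the robot as it stands.
- The arm moves only by the shell command python3 -m handwheel 'ROWS'. ROWS is JSON, a list of rows, each a list of 5 numbers: the shift along the tool's x, y, z each as a share of 1 m, from -1 to 1, then the turn about the tool's z as a share of 2 pi rad, from -1 to 1, then the closure, from 0 (fully open) to 1 (shut). In form: [[dx, dy, dz, twist, hand], ...]. A call has exactly 8 rows; each row is the pose to reach, as a shift and turn from the pose commanded when the call began, along the tool's axes at that moment, turning the shorter way round; what a row does not reach only later rows make up. A row lasts 1/10 s, in which the tool goes at most 50 mm and 8.59 degrees, less where a joint would pass 70% of its speed; a pose out of reach is approached as far as the arm can. A call with a number of a shift or a turn outside -1 to 1 is refused whole. A call with a gripper value outside its range is refused whole. The fingers move at their own pace and stop on an object; the grip force is fixed at half the most. Time passes only in rows, so rows that repeat a pose let the fingers close, or fill a call up. It gives the time, the measured TCP pose, the force, the opening and the grip force at its end, in the units of the state.
- get_state(): the state, without advancing time (a new reading comes with each control period).
- grab_frame(name): name is "scene" or "top"; returns the picture (480x640x3 uint8, red, green, blue); there is no depth.
- camera_info(name): a dict with "fovy" (degrees; the focal length in pixels is half the picture's height over the tangent of half this angle, whatever the lens; pixels are square), "cx", "cy" (the principal point, pixels), "k1" (the pictures are not rectified: a ray, as slopes to the right and down, at radius r is drawn at 1 + k1 r^2 times it, then the intrinsics apply), "xyz" and "orientation" of the camera in the world. Camera axes: x right, y up, looking along -z (the intrinsics and any distortion apply to the point x, -y, -z); pixel columns grow to the right and rows downward; lengths in m; the calibration is good to about 2 mm. A picture is of the moment at which its call begins. camera_info takes no time and is no camera call.
- close_job(): hands the job in; it is judged then, once.
Trained networks look in the newest picture that a camera, given by its name, has taken for a name from the list of things; names that differ only in an ending like _2 or _b are one class to them, and where a whole thing is asked for, a point or a joint stands for the part that bears it (a point fixed in the world has none). Each returns a list of dicts, best first, with "confidence" (0 to 1); they miss things now and then, are a little off and sometimes report something else, mostly with a low value. They report only what shows in the picture. A call takes as long as a camera call. They do not tell look-alikes from the thing itself.
- cut_out(camera, query): "region" (480x640 bool, what is visible of it) and "rect" ([left, top, width, height] in pixels, round what is visible of it).
The state is a dict: "time": time; "q": joint angles; "joint_vel": joint speeds; "joint_torque": joint torques, N m; "tcp_pos": TCP position; "ee_rot": TCP orientation; "force": force on the tool from outside, world axes, zero at the start; "torque": the same for the moment, N m; "opening": finger opening in m; "grip_force": force on a finger pad.
Only numpy, scipy, OpenCV 4.12 (cv2) and the standard library are available. Lean on these libraries where they do the work, as an engineer would, in place of code of your own. Each camera call takes 0.05 s, during which the arm holds its last target. There are 200 camera calls.

### The job

Swap the two square coils of the demountable transformer, so that each stands fully down on the limb where the other one was, and put the yoke back flat and square across both limb tops, its ends in line with the limbs. The yoke bridges the limbs and has to come off first; the empty rubber mat is there for putting parts down. Lower the parts rather than dropping them, let go of everything, and do not disturb the other things on the bench.

Things in the scene. Friction and masses are not known exactly. Their poses are not given: they have to be found in the camera images.
- core: Fixed base of the transformer: a wooden plinth 90 (x) x 180 (y) x 26 mm high, with the two upright iron limbs of a U-core on it. Origin: centre of the plinth's underside, on the bench; z up, y along the row of limbs. The limbs stand at y = +40 mm and y = -40 mm. Their tops, on which the yoke rests, are 90 mm above the bench.
- limb_left: Upright square iron limb on the plinth, fixed, at y = +40 mm of the core: section 22 x 22 mm, 64 mm high, the top 6 mm tapering to 16 x 16 mm. Origin: centre of its foot, on the plinth's top (26 mm above the bench); z up, sides along the core's x and y.
- limb_right: The same as limb_left, at y = -40 mm of the core.
- yoke: Loose plain iron bar, 22 (x) x 102 (y) x 22 mm (z), about 0.4 kg. Origin: centre of its underside. At the start it lies centred across the two limb tops, its y along the core's y, its underside 90 mm above the bench and 8 mm above the coils' tops.
- coil_wide: Loose wide square coil, 0.4 kg: dark plastic body, fine copper winding on its two y sides, 62 x 62 mm, 56 mm high, a square hole 30 x 30 mm right through, top to bottom. Origin: centre of its underside, z up. At the start it sits over one limb (either), underside on the plinth 26 mm above the bench, sides along the core's. Its x sides are flat and free: grip there (62 mm).
- coil_narrow: Loose narrow square coil, about 0.22 kg: the same as coil_wide but 46 x 46 mm outside and wound with thick copper wire; also 56 mm high with a square hole 30 x 30 mm right through. Origin: centre of its underside. At the start it sits over the other limb in the same way. Grip it over its flat x sides (46 mm).
- mat: Flat light grey rubber mat, fixed, 150 (x) x 250 (y) mm, 3 mm thick, empty at the start. Origin: centre of its underside. It lies to the left or the right of the core.
- round_coil: Loose round flat coil, 72 mm in diameter, 34 mm high, standing flat on the bench beyond the work. Not part of the job. Origin: centre of its underside.
- multimeter: Loose handheld meter lying on its back, 170 (x) x 85 (y) x 36 mm, on the bench beyond the work. Not part of the job. Origin: centre of its underside.
- screwdriver: Loose screwdriver lying on the bench to the right of the work, about 200 mm long along its x. Not part of the job. Origin: middle of its length, on the bench; x runs from handle to tip.
There are look-alikes about, which are no part of the job. Leave any white look-alike of the yoke alone.

How it is judged:
At the end, for the whole second after the job is handed in: Each square coil is on the other limb than at the start, axes within 9 mm, underside on the plinth within 5 mm, upright within 0.1 rad; yoke on both limb tops, within 8 mm across, 10 mm along, 4 mm in height, 0.06 rad level, 0.15 rad along the core; all at rest (((horizontal distance between coil_wide and limb_left below 0.009 m and horizontal distance between coil_narrow and limb_right below 0.009 m) or (horizontal distance between coil_wide and limb_right below 0.009 m and horizontal distance between coil_narrow and limb_left below 0.009 m)) and distance of each of coil_wide, coil_narrow from where it was at the start of the episode above 0.06 m and z of coil_wide in the frame of core between 0.021 and 0.031 m and angle between each of coil_wide, coil_narrow's own z axis and vertical below 0.1 rad and z of coil_narrow in the frame of core between 0.021 and 0.031 m and x of yoke in the frame of core between -0.008 and 0.008 m and y of yoke in the frame of core between -0.01 and 0.01 m and z of yoke in the frame of core between 0.086 and 0.094 m and angle between yoke's own z axis and vertical below 0.06 rad and angle between the y axis of yoke and the y axis of core, either way round below 0.15 rad and linear speed of each of coil_wide, coil_narrow, yoke below 0.02 m/s and angular speed of each of coil_wide, coil_narrow, yoke below 0.2 rad/s); the robot touches nothing.
It fails at once if a coil or the yoke is dropped or flung: faster than 0.7 m/s while low over the bench or the core ((height (world z) of coil_wide below 0.06 m and linear speed of coil_wide above 0.7 m/s) or (height (world z) of coil_narrow below 0.06 m and linear speed of coil_narrow above 0.7 m/s) or (height (world z) of yoke below 0.115 m and linear speed of yoke above 0.7 m/s)).
It fails at once if the round coil, the multimeter or the screwdriver is pushed more than 30 mm from its place (distance of any of round_coil, multimeter, screwdriver from where it was at the start of the episode above 0.03 m).
It also fails if it takes over 144 s, if anything falls off the work surface, if the arm or the gripper's body presses on something with over 40 N, if the wrist force passes 120 N, or if a joint passes its speed limit or range.

## Working session

There is one attempt and no reset: what is moved stays moved. The work goes in short steps, Python scripts to look and compute and a shell command to move; the robot and the scene stay as the last step left them, time stands still between calls to the robot, and variables do not carry over. Pictures are saved under pics/ and viewed, at most 14 in all, crops included, and the job is handed in when it is done.

```bash
mkdir -p pics; ls; cat > h.py <<'E'
from workcell import *
import numpy as np, cv2
from scipy.spatial.transform import Rotation as R
def cam(n):
    c=camera_info(n); f=240/np.tan(np.radians(c["fovy"])/2); return c,f
def rot(o):
    o=np.array(o,float)
    return R.from_rotvec(o).as_matrix() if o.size==3 else (R.from_quat(o).as_matrix() if o.size==4 else o.reshape(3,3))
def proj(n,P):
    c,f=cam(n); p=(np.atleast_2d(P)-c["xyz"])@rot(c["orientation"])
    s=np.c_[p[:,0]/-p[:,2],-p[:,1]/-p[:,2]]; r2=(s**2).sum(1,keepdims=True)
    return s*(1+c["k1"]*r2)*f+[c["cx"],c["cy"]]
def unproj(n,uv,z):
    c,f=cam(n); d=(np.atleast_2d(uv)-[c["cx"],c["cy"]])/f; s=d.copy()
    for _ in range(30): s=d/(1+c["k1"]*(s**2).sum(1,keepdims=True))
    r=np.c_[s[:,0],-s[:,1],-np.ones(len(s))]@rot(c["orientation"]).T
    o=np.array(c["xyz"]); return o+r*((z-o[2])/r[:,2])[:,None]
E
python3 - <<'E'
from h import *
for n in("scene","top"):
    print(camera_info(n)); im=grab_frame(n); cv2.imwrite(f"pics/{n}0.png",im[:,:,::-1])
    for q in("core","yoke","coil_wide","coil_narrow","mat"):
        for d in cut_out(n,q)[:3]:
            print(n,q,round(d["confidence"],2),d["rect"])
print(get_state())
E
```

```text
pics
{'fovy': 42.70304315733088, 'cx': 324.73456003930517, 'cy': 238.67570096818378, 'k1': -0.08511186641964792, 'xyz': array([1.01835777, 0.61660639, 1.18589208]), 'orientation': array([0.24229547, 0.8440836 , 2.44906027])}
scene core 0.9 [373.5, 298.8, 87.0, 66.0]
scene yoke 0.97 [396.7, 286.4, 50.3, 36.4]
scene yoke 0.79 [432.2, 274.6, 45.2, 12.3]
scene coil_wide 0.77 [379.3, 281.6, 36.9, 46.3]
scene coil_narrow 0.96 [413.7, 320.0, 35.0, 25.8]
scene mat 0.72 [268.5, 199.6, 110.6, 86.8]
{'fovy': 55.034836309422964, 'cx': 314.867488266292, 'cy': 235.9485058465864, 'k1': -0.010518609786414945, 'xyz': array([ 0.36333744, -0.13577545,  1.12366858]), 'orientation': array([ 0.1653435 , -0.11845036, -1.56766341])}
top core 0.84 [168.9, 238.4, 85.0, 55.1]
top yoke 0.74 [207.6, 313.8, 35.4, 37.8]
top yoke 0.64 [177.1, 249.1, 47.9, 20.5]
top coil_wide 0.86 [204.4, 240.6, 39.3, 32.7]
top coil_narrow 0.48 [174.5, 256.9, 28.9, 26.9]
top mat 0.87 [280.7, 213.4, 114.8, 83.0]
top mat 0.21 [177.2, 250.8, 47.6, 18.8]
{'time': 0.6, 'q': array([ 1.15989429e+00,  2.45075951e-01,  1.55779978e+00, -1.59421836e-05,
        1.33870767e+00, -1.74083627e-01]), 'joint_vel': array([-0.00118471,  0.00139757,  0.00050976,  0.00011031,  0.00068531,
        0.00067817]), 'joint_torque': array([ 1.03590269e-04, -4.15613902e+01, -3.14707732e+01,  6.85108616e-02,
        2.91474973e-02, -3.24126927e-05]), 'tcp_pos': array([0.15248562, 0.63186924, 0.40467077]), 'ee_rot': array([3.71117036e-01, 3.11957793e+00, 6.88567028e-06]), 'force': array([ 0.75282584,  0.62313467, -0.7082221 ]), 'torque': array([-0.01290576, -0.00668093,  0.02289021]), 'grip_force': 0.0, 'opening': 0.09395762309101104}
```

```bash
python3 -m handwheel --help 2>&1 | head -20
```

```text
invalid input: not JSON, or not a number
```

```bash
python3 - <<'E'
import cv2,numpy as np
a=cv2.imread("pics/scene0.png");b=cv2.imread("pics/top0.png")
A=cv2.resize(a[230:400,340:540],(800,600)[:1]+(680,),interpolation=cv2.INTER_CUBIC)[:600]
cv2.imwrite("pics/sc.png",A)
cv2.imwrite("pics/tc.png",cv2.resize(b[200:380,140:380],(800,600),interpolation=cv2.INTER_CUBIC))
E
```

```text
(no output)
```

View pics/top0.png

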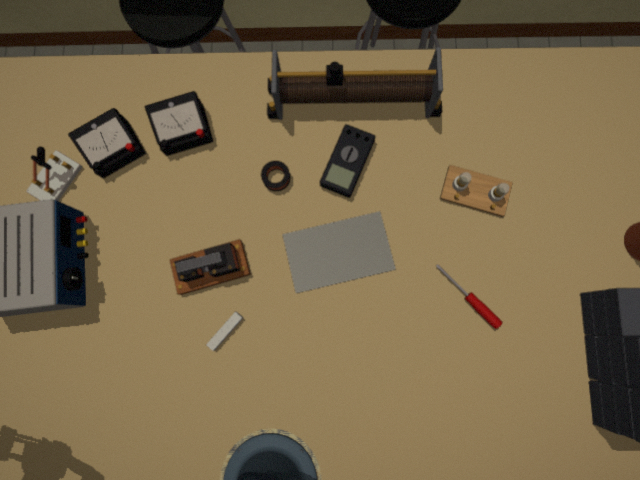

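View pics/tc.png

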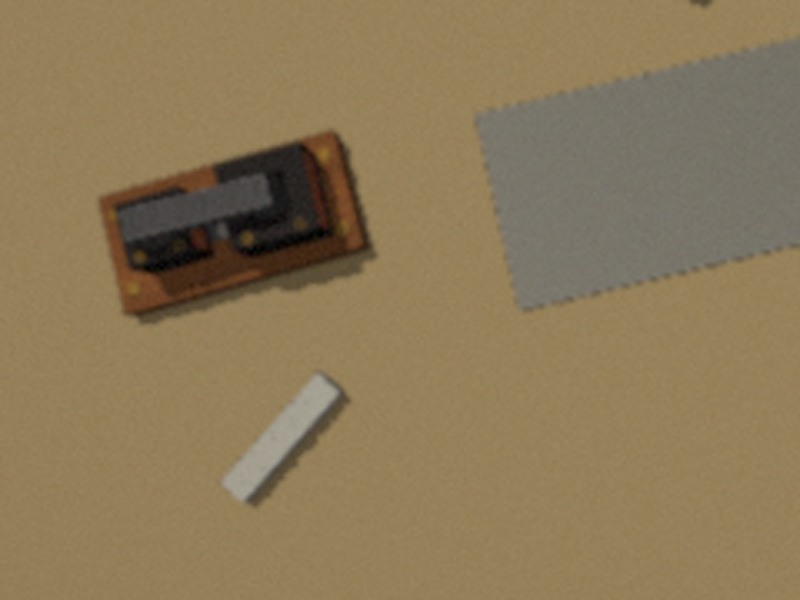

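View pics/sc.png

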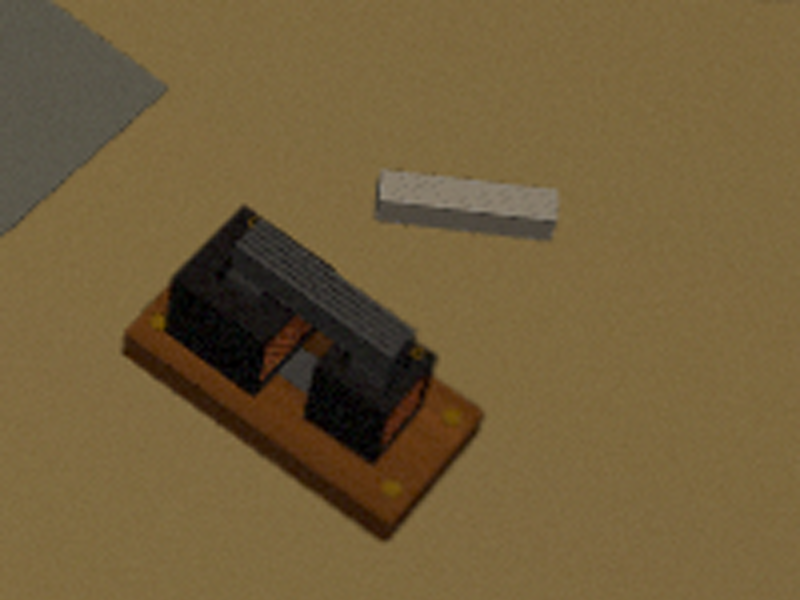

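Top view: the plinth is at about (210,267), with the narrow coil on its left limb and the wide coil on its right. The dark yoke lies across both. The white look-alike is at (225,331), and the empty mat is at (339,252). Next I'll fit the poses by silhouette.

```bash
cat >> h.py <<'E'
def box(x0,y0,z0,sx,sy,sz):
    return np.array([[x0+a*sx/2,y0+b*sy/2,z0+c*sz] for a in(-1,1) for b in(-1,1) for c in(0,1)])
def place(P,x,y,w):
    c,s=np.cos(w),np.sin(w); return np.c_[x+c*P[:,0]-s*P[:,1],y+s*P[:,0]+c*P[:,1],P[:,2]]
def sil(n,parts,p,S=4):
    m=np.zeros((480*S,640*S),np.uint8)
    for P in parts:
        h=cv2.convexHull(((proj(n,place(P,*p))+.5)*S-.5).round().astype(np.int32)); cv2.fillConvexPoly(m,h,1)
    return cv2.resize(m.astype(np.float32),(640,480),interpolation=cv2.INTER_AREA)
from scipy.optimize import minimize
def fit(masks,parts,p0):
    def cost(p):
        return sum(np.abs(sil(n,parts,p)-m).sum()/m.sum() for n,m in masks.items())
    r=minimize(cost,p0,method="Nelder-Mead",options=dict(initial_simplex=np.array(p0)+np.array([[0,0,0],[.015,0,0],[0,.015,0],[0,0,.1]]),xatol=1e-4,fatol=1e-4))
    return r.x,r.fun
E
python3 - <<'E'
from h import *
M={}
for n in("scene","top"):
    grab_frame(n)
    for q in("core","yoke","coil_wide","coil_narrow","mat"):
        L=cut_out(n,q)
        if n=="top" and q=="yoke": L=[d for d in L if d["rect"][1]<290]
        if n=="scene" and q=="yoke":
            for d in L: print(d["rect"],d["confidence"])
            L=[d for d in L if d["rect"][1]>280 or 1]
        M[n,q]=L[0]["region"] if L else np.zeros((480,640),bool)
np.savez("m.npz",**{a+"-"+b:v for (a,b),v in M.items()})
core=[box(0,0,0,.09,.18,.026)]
U={n:np.any([M[n,q] for q in("core","yoke","coil_wide","coil_narrow")],axis=0).astype(np.float32) for n in("scene","top")}
cw,cn,yk=box(0,-.04,.026,.062,.062,.056),box(0,.04,.026,.046,.046,.056),box(0,0,.09,.022,.102,.022)
parts=core+[cw,cn,yk,box(0,.04,.026,.022,.022,.06),box(0,-.04,.026,.022,.022,.06)]
p0=list(unproj("top",[[210,267]],.03)[0][:2])+[.25]
print(p0)
p,c=fit(U,parts,p0);print("core",p,c)
for n in U: print(n,fit({n:U[n]},parts,p))
for q,b in(("yoke",box(0,0,.09,.022,.102,.022)),):
    Y={n:M[n,q].astype(np.float32) for n in U}
    print(q,fit(Y,[b],p)); [print(n,fit({n:Y[n]},[b],p)) for n in U]
mt=list(unproj("top",[[339,252]],.003)[0][:2])+[.2]
print("mat",fit({"top":M["top","mat"].astype(np.float32)},[box(0,0,0,.15,.25,.003)],mt))
print("scene mat",fit({"scene":M["scene","mat"].astype(np.float32)},[box(0,0,0,.15,.25,.003)],mt))
for n in U:
    im=cv2.imread(f"pics/{n}0.png"); x,y=(340,230) if n=="scene" else (150,210)
    im=cv2.resize(im[y:y+150,x:x+200],None,fx=4,fy=4,interpolation=cv2.INTER_CUBIC)
    for P in parts[:4]:
        h=(proj(n,place(P,*p))+.5-[x,y])*4
        for i in range(8):
            for j in range(i):
                if np.isclose(P[i],P[j]).sum()==2: cv2.line(im,tuple(h[i].astype(int)),tuple(h[j].astype(int)),(0,255,0),1)
    cv2.imwrite(f"pics/ov_{n}.png",im)
E
```

```text
[399.4, 288.5, 47.7, 33.5] 0.88
[433.5, 276.1, 45.0, 10.7] 0.78
[np.float64(0.4884671780005318), np.float64(0.14908496066770757), 0.25]
core [0.4920265  0.15203753 0.27706547] 0.22029846906661987
scene (array([0.49152361, 0.15119898, 0.2677266 ]), np.float64(0.10177282989025116))
top (array([0.49250574, 0.15362739, 0.27283049]), np.float64(0.11279389262199402))
yoke (array([0.49178393, 0.15538444, 0.24730001]), np.float64(0.16296876966953278))
scene (array([0.49137698, 0.15493452, 0.26667563]), np.float64(0.08487874269485474))
top (array([0.49210609, 0.15518647, 0.25237309]), np.float64(0.06712523847818375))
mat (array([ 0.53065181, -0.15828117,  0.22471539]), np.float64(0.02672392502427101))
scene mat (array([ 0.53077615, -0.16088698,  0.22981017]), np.float64(0.019105391576886177))
```

```bash
python3 -c "
import cv2,numpy as np
a=cv2.imread('pics/ov_scene.png');b=cv2.imread('pics/ov_top.png');cv2.imwrite('pics/ov.png',np.hstack([a[160:560,100:600],b[60:460,60:460]])[:, :800])"
```

```text
(no output)
```

View pics/ov.png

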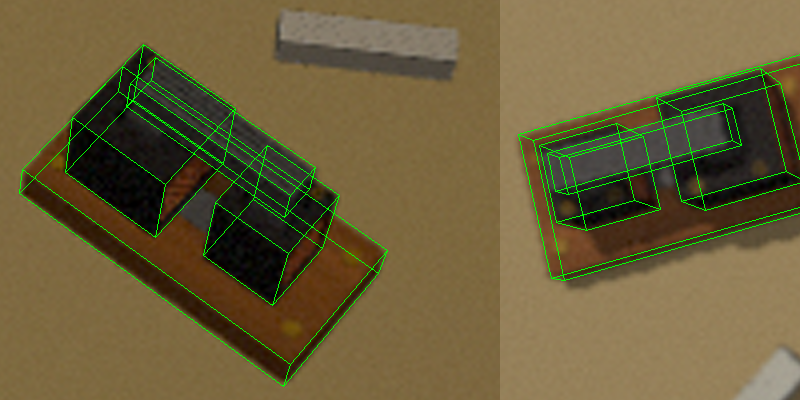

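The overlay fits both views, and the yoke may sit 2–3 mm towards +y. Now I'll write the move calculator.

```bash
cat >> h.py <<'E'
C=np.array([.492,.1525]);W=.267   # core pose
MAT=np.array([.5307,-.1595])
def c2w(x,y,c=None,w=None):
    c=C if c is None else c; w=W if w is None else w
    return c+[x*np.cos(w)-y*np.sin(w),x*np.sin(w)+y*np.cos(w)]
def go(xy,z,ang=None):
    """shift (tool axes) and twist to bring grasp point to xy,z with closing line at world angle ang"""
    ang=W if ang is None else ang
    s=get_state(); T=rot(s["ee_rot"]); g=s["tcp_pos"]+.18*T[:,2]
    d=T.T@(np.r_[xy,z]-g); a=np.arctan2(T[1,1],T[0,1]); t=(a-ang+np.pi/2)%np.pi-np.pi/2
    print("grasp",g.round(4),"ang",round(a,4),"-> move",d.round(4),"twist",round(t/2/np.pi,4),"tilt",T[2,2].round(5),"q",s["q"].round(2))
    return d
E
python3 - <<'E'
from h import *
go(c2w(0,.004),.2)
print(c2w(0,.04),c2w(0,-.04),c2w(0,0,MAT,.227))
E
```

```text
grasp [0.1525 0.6319 0.2247] ang 1.334 -> move [-0.4406 -0.3828  0.0247] twist 0.1698 tilt -1.0 q [ 1.16  0.25  1.56 -0.    1.34 -0.17]
[0.48144644 0.19108267] [0.50255356 0.11391733] [ 0.5307 -0.1595]
```

```bash
python3 -m handwheel '[[-0.03,-0.025,-0.04,0.01,0.2],[-0.06,-0.05,-0.06,0.03,0.2],[-0.09,-0.08,-0.06,0.05,0.2],[-0.13,-0.11,-0.06,0.07,0.2],[-0.165,-0.14,-0.06,0.09,0.2],[-0.2,-0.17,-0.06,0.11,0.2],[-0.235,-0.2,-0.06,0.13,0.2],[-0.265,-0.23,-0.06,0.15,0.2]]'
python3 -m handwheel '[[-0.03,-0.025,0,0.01,0.2],[-0.06,-0.05,0,0.02,0.2],[-0.09,-0.08,0,0.02,0.2],[-0.12,-0.11,0,0.02,0.2],[-0.15,-0.13,0,0.02,0.2],[-0.15,-0.13,0,0.02,0.2],[-0.15,-0.13,0,0.02,0.2],[-0.15,-0.13,0,0.02,0.2]]'
python3 -c "
from h import *
go(c2w(0,.004),.105)"
```

```text
time: 2.0
tcp_pos: [0.357, 0.3444, 0.4649]
ee_rot: [1.754, 2.606, 0.001]
force: [0.3, -0.2, -0.4]
opening: 0.0754
grip_force: 0.0
time: 2.8
tcp_pos: [0.2933, 0.1584, 0.4648]
ee_rot: [-1.906, -2.497, -0.0]
force: [0.5, -0.3, 0.5]
opening: 0.0753
grip_force: 0.0
grasp [0.2933 0.1585 0.2848] ang 0.2668 -> move [-0.0542  0.19    0.1798] twist -0.0 tilt -1.0 q [ 0.15 -0.65  2.22  0.    1.58 -0.12]
```

```bash
python3 -m handwheel '[[-0.01,0.03,0.01,0,0.4],[-0.02,0.07,0.03,0,0.4],[-0.03,0.11,0.05,0,0.4],[-0.04,0.15,0.08,0,0.4],[-0.05,0.18,0.1,0,0.4],[-0.054,0.19,0.11,0,0.4],[-0.054,0.19,0.12,0,0.4],[-0.054,0.19,0.12,0,0.4]]'
python3 - <<'E'
from h import *
go(c2w(0,.004),.105)
v=[]
for n,(x,y) in(("scene",(340,230)),("top",(130,200))):
    im=grab_frame(n); v.append(cv2.resize(im[y:y+150,x:x+130,::-1],(400,462),interpolation=cv2.INTER_CUBIC))
cv2.imwrite("pics/a1.png",np.hstack(v))
E
```

```text
time: 3.6
tcp_pos: [0.4901, 0.1568, 0.3424]
ee_rot: [-1.903, -2.495, 0.005]
force: [-1.3, 0.4, -1.0]
opening: 0.0563
grip_force: 0.0
grasp [0.4893 0.1567 0.1624] ang 0.2677 -> move [-0.0008  0.0018  0.0574] twist 0.0001 tilt -0.99999 q [ 0.09 -0.01  1.95  0.    1.2  -0.18]
```

View pics/a1.png

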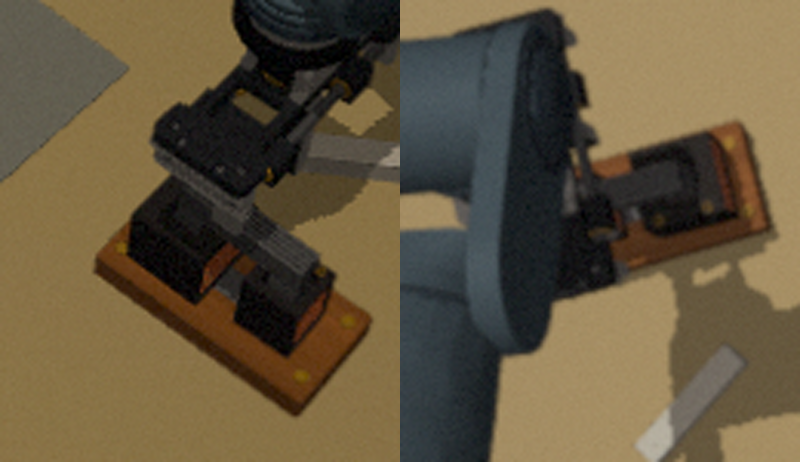

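The fingers straddle the yoke's middle, square to it. Next: descend and close.

```bash
python3 -m handwheel '[[0,0,0.01,0,0.4],[-0.001,0.001,0.025,0,0.4],[-0.001,0.002,0.04,0,0.4],[-0.001,0.002,0.05,0,0.4],[-0.001,0.002,0.057,0,0.4],[-0.001,0.002,0.057,0,0.4],[-0.001,0.002,0.057,0,0.4],[-0.001,0.002,0.057,0,0.4]]'
python3 -m handwheel '[[0,0,0,0,1],[0,0,0,0,1],[0,0,0,0,1],[0,0,0,0,1],[0,0,0,0,1],[0,0,0,0,1],[0,0,0,0,1],[0,0,0,0,1]]'
python3 -c "
from h import *
go(c2w(0,.004),.105);s=get_state();print(s['force'],s['opening'])"
```

```text
time: 4.5
tcp_pos: [0.4932, 0.1552, 0.2883]
ee_rot: [1.907, 2.495, 0.001]
force: [0.4, 0.7, 0.0]
opening: 0.0563
grip_force: 0.0
time: 5.3
tcp_pos: [0.4927, 0.1552, 0.2876]
ee_rot: [-1.907, -2.496, 0.002]
force: [-3.9, -1.0, 3.2]
opening: 0.0219
grip_force: 30.0
grasp [0.4925 0.1552 0.1076] ang 0.2659 -> move [ 0.0016 -0.0012  0.0026] twist -0.0002 tilt -1.0 q [ 0.09  0.08  1.98 -0.    1.09 -0.18]
[-3.90240771 -0.97691875  3.19642175] 0.021890272119856218
```

```bash
python3 -m handwheel '[[0,0,-0.005,0,1],[0,0,-0.015,0,1],[0,0,-0.03,0,1],[0,0,-0.05,0,1],[0,0,-0.07,0,1],[0,0,-0.08,0,1],[0,0,-0.08,0,1],[0,0,-0.08,0,1]]'
python3 -c "
from h import *
go(c2w(0,-.06,MAT,.227),.0225);s=get_state();print(s['force'],s['opening'],c2w(0,-.06,MAT,.227),c2w(0,.07,MAT,.227))"
```

```text
time: 6.1
tcp_pos: [0.4927, 0.1552, 0.367]
ee_rot: [-1.907, -2.496, 0.001]
force: [-0.2, -0.4, -3.5]
opening: 0.0216
grip_force: 30.0
grasp [0.4925 0.1552 0.187 ] ang 0.2658 -> move [-0.3737 -0.048   0.1645] twist -0.0002 tilt -1.0 q [ 0.09 -0.03  1.93  0.    1.24 -0.18]
[-0.22832815 -0.38678398 -3.50353708] 0.021618003955800637 [ 0.54420333 -0.21796076] [ 0.51494611 -0.09129578]
```

```bash
python3 -m handwheel '[[-0.01,0,0,0,1],[-0.03,-0.005,0,0,1],[-0.06,-0.01,0,0,1],[-0.095,-0.015,0,0,1],[-0.13,-0.02,0,0,1],[-0.165,-0.025,0,0,1],[-0.2,-0.03,0,0,1],[-0.235,-0.035,0,0,1]]'
python3 -m handwheel '[[-0.03,-0.003,0.01,0,1],[-0.06,-0.006,0.02,0,1],[-0.09,-0.009,0.04,0,1],[-0.115,-0.012,0.055,0,1],[-0.13,-0.013,0.07,0,1],[-0.138,-0.013,0.085,0,1],[-0.138,-0.013,0.1,0,1],[-0.138,-0.013,0.11,0,1]]'
python3 -c "
from h import *
go(c2w(0,-.06,MAT,.227),.0225);s=get_state();print(s['force'],s['opening'])"
```

```text
time: 6.9
tcp_pos: [0.5205, -0.0827, 0.3665]
ee_rot: [-1.907, -2.494, 0.001]
force: [0.6, 0.4, -3.5]
opening: 0.022
grip_force: 30.0
time: 7.7
tcp_pos: [0.5438, -0.2172, 0.2553]
ee_rot: [-1.906, -2.493, 0.0]
force: [0.5, 1.1, -3.8]
opening: 0.0216
grip_force: 30.0
grasp [ 0.5433 -0.2169  0.0753] ang 0.2654 -> move [-0.0014  0.0007  0.0528] twist -0.0003 tilt -0.99999 q [-0.57  0.28  1.82  0.    1.05 -0.84]
[ 0.46436863  1.09329099 -3.81761897] 0.021613872182073685
```

```bash
python3 -m handwheel '[[0,0,0.01,0,1],[0,0,0.025,0,1],[0,0,0.038,0,1],[0,0,0.046,0,1],[0,0,0.05,0,1],[0,0,0.052,0,1],[0,0,0.053,0,1],[0,0,0.053,0,1]]'
python3 -c "
from h import *
go(c2w(0,-.06,MAT,.227),.0225);s=get_state();print(s['force'],s['opening'])"
```

```text
time: 8.5
tcp_pos: [0.5448, -0.2174, 0.2051]
ee_rot: [1.907, 2.496, 0.0]
force: [-0.1, -0.1, -3.6]
opening: 0.0219
grip_force: 30.0
grasp [ 0.5449 -0.2175  0.0251] ang 0.2659 -> move [-0.0003 -0.0008  0.0026] twist -0.0002 tilt -1.0 q [-0.57  0.36  1.82  0.    0.96 -0.84]
[-0.07522303 -0.12155712 -3.5642608 ] 0.0219262871380743
```

```bash
python3 -m handwheel '[[0,0,0.001,0,1],[0,0,0.002,0,1],[0,0,0.003,0,1],[0,0,0.003,0,1],[0,0,0.003,0,1],[0,0,0.003,0,1],[0,0,0.003,0,1],[0,0,0.003,0,1]]'
python3 -c "
from h import *
go(c2w(0,-.06,MAT,.227),.0225);s=get_state();print(s['force'],s['opening'])"
```

```text
time: 9.3
tcp_pos: [0.5448, -0.2174, 0.2024]
ee_rot: [1.907, 2.496, -0.0]
force: [-2.0, 2.6, 5.6]
opening: 0.0214
grip_force: 34.8
grasp [ 0.5448 -0.2174  0.0224] ang 0.266 -> move [-0.0004 -0.0008 -0.0001] twist -0.0002 tilt -1.0 q [-0.57  0.36  1.82 -0.    0.95 -0.84]
[-2.0476853   2.6195053   5.62815616] 0.021427624523690212
```

```bash
python3 -m handwheel '[[0,0,0,0,0.6],[0,0,0,0,0.4],[0,0,0,0,0.4],[0,0,0,0,0.4],[0,0,0,0,0.4],[0,0,-0.01,0,0.4],[0,0,-0.03,0,0.4],[0,0,-0.06,0,0.4]]'
python3 -m handwheel '[[0,0,-0.04,0,0.3],[0,0,-0.08,0,0.2],[0.02,0,-0.11,0,0.2],[0.05,0,-0.12,0,0.2],[0.09,0,-0.12,0,0.2],[0.13,0.0,-0.12,0,0.2],[0.17,0,-0.12,0,0.2],[0.21,0,-0.12,0,0.2]]'
python3 - <<'E'
from h import *
go(c2w(0,.04),.2)
im=grab_frame("scene"); v=[cv2.resize(im[180:380,260:520,::-1],(520,400))]
im=grab_frame("top"); v.append(cv2.resize(im[200:340,250:348,::-1],(280,400)))
cv2.imwrite("pics/a2.png",np.hstack(v))
E
```

```text
time: 10.1
tcp_pos: [0.5431, -0.2166, 0.2599]
ee_rot: [-1.903, -2.491, 0.002]
force: [-0.1, -0.2, 0.4]
opening: 0.0565
grip_force: 0.0
time: 10.9
tcp_pos: [0.488, -0.0133, 0.381]
ee_rot: [-1.907, -2.494, 0.003]
force: [0.1, -0.3, 0.8]
opening: 0.0755
grip_force: 0.0
grasp [ 0.4875 -0.0133  0.201 ] ang 0.2653 -> move [0.1988 0.0477 0.001 ] twist -0.0003 tilt -1.0 q [-0.26 -0.12  1.98 -0.    1.28 -0.52]
```

View pics/a2.png

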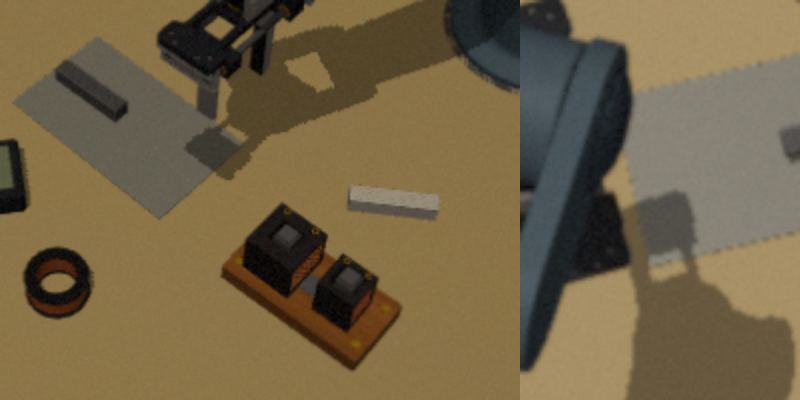

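The yoke lies flat on the mat and both coils sit on their limbs. I'll check the limb tops from the scene camera, then go to the narrow coil.

```bash
python3 -m handwheel '[[0.02,0.01,0,0,0.2],[0.05,0.02,0,0,0.2],[0.09,0.03,0,0,0.2],[0.13,0.04,0,0,0.2],[0.165,0.045,0.01,0,0.2],[0.19,0.048,0.03,0,0.2],[0.199,0.048,0.05,0,0.2],[0.199,0.048,0.06,0,0.2]]'
python3 - <<'E'
from h import *
go(c2w(0,.04),.058)
print(proj("scene",[[*c2w(0,.04),.09],[*c2w(0,-.04),.09]]))
im=cv2.imread("pics/a2.png")[:,:520]
for (x,y) in((287,235),(348,274)):
    g=im[y-18:y+18,x-18:x+18].astype(float); b=g.min(2); 
    m=(b>b.max()*.62); yy,xx=np.nonzero(m); u,v=260+(x-18+xx.mean()+.5)/2-.5,180+(y-18+yy.mean()+.5)/2-.5
    p=unproj("scene",[[u,v]],.09)[0][:2]; d=p-C; print(m.sum(),u,v,p,"core",d@[np.cos(W),np.sin(W)],d@[-np.sin(W),np.cos(W)])
E
```

```text
time: 11.8
tcp_pos: [0.4826, 0.1902, 0.3193]
ee_rot: [-1.904, -2.496, 0.006]
force: [0.1, 0.0, 0.4]
opening: 0.0752
grip_force: 0.0
grasp [0.4818 0.1899 0.1393] ang 0.2675 -> move [0.0012 0.0003 0.0813] twist 0.0001 tilt -0.99999 q [ 0.16  0.03  1.96 -0.    1.15 -0.11]
[[434.42232363 317.53232503]
 [403.71835272 295.76719178]]
328 403.3368902439024 297.3978658536586 [0.50569595 0.11673691] core 0.00377496500533862 -0.038109417077187006
365 435.7787671232877 314.5815068493151 [0.47463384 0.18708686] core -0.007625462714897601 0.037943209455392195
```

```bash
python3 -m handwheel '[[0.001,0,0.01,0,0.2],[0.001,0,0.025,0,0.2],[0.001,0,0.04,0,0.2],[0.001,0,0.055,0,0.2],[0.001,0,0.067,0,0.2],[0.001,0,0.075,0,0.2],[0.001,0,0.08,0,0.2],[0.001,0,0.082,0,0.2]]'
python3 -m handwheel '[[0,0,0,0,1],[0,0,0,0,1],[0,0,0,0,1],[0,0,0,0,1],[0,0,0,0,1],[0,0,0,0,1],[0,0,0,0,1],[0,0,0,0,1]]'
python3 -c "
from h import *
go(c2w(0,.04),.058);s=get_state();print(s['force'],s['opening'])"
```

```text
time: 12.6
tcp_pos: [0.4833, 0.1908, 0.2393]
ee_rot: [-1.908, -2.496, 0.0]
force: [-0.1, -0.6, 0.4]
opening: 0.0751
grip_force: 0.0
time: 13.4
tcp_pos: [0.4832, 0.191, 0.24]
ee_rot: [-1.907, -2.496, 0.0]
force: [-2.8, -1.0, 5.0]
opening: 0.0457
grip_force: 29.9
grasp [0.4832 0.191  0.06  ] ang 0.2659 -> move [ 0.0006 -0.0017  0.002 ] twist -0.0002 tilt -1.0 q [ 0.16  0.16  1.99  0.    0.99 -0.11]
[-2.76922325 -0.97220191  5.04923101] 0.045676736327712616
```

```bash
python3 -m handwheel '[[0,0,-0.005,0,1],[0,0,-0.015,0,1],[0,0,-0.03,0,1],[0,0,-0.05,0,1],[0,0,-0.07,0,1],[0,0,-0.09,0,1],[0,0,-0.1,0,1],[0,0,-0.1,0,1]]'
python3 -c "
from h import *
go(c2w(0,.07,MAT,.227),.038);s=get_state();print(s['force'],s['opening'])"
```

```text
time: 14.2
tcp_pos: [0.4836, 0.191, 0.3414]
ee_rot: [1.906, 2.494, 0.004]
force: [-0.6, 0.4, -1.1]
opening: 0.0456
grip_force: 29.9
grasp [0.4842 0.1911 0.1614] ang 0.2659 -> move [-0.2805 -0.045   0.1234] twist -0.0002 tilt -0.99999 q [ 0.16  0.01  1.94 -0.    1.19 -0.11]
[-0.62083499  0.41395391 -1.12936122] 0.045607882584511726
```

```bash
python3 -m handwheel '[[-0.01,0,0,0,1],[-0.03,-0.005,0,0,1],[-0.06,-0.01,0,0,1],[-0.095,-0.015,0,0,1],[-0.13,-0.02,0,0,1],[-0.165,-0.025,0,0,1],[-0.2,-0.03,0,0,1],[-0.23,-0.04,0,0,1]]'
python3 -m handwheel '[[-0.02,-0.003,0.01,0,1],[-0.035,-0.005,0.025,0,1],[-0.045,-0.005,0.045,0,1],[-0.05,-0.005,0.065,0,1],[-0.05,-0.005,0.08,0,1],[-0.05,-0.005,0.09,0,1],[-0.05,-0.005,0.1,0,1],[-0.05,-0.005,0.105,0,1]]'
python3 -c "
from h import *
go(c2w(0,.07,MAT,.227),.038);s=get_state();print(s['force'],s['opening'])"
```

```text
time: 15.0
tcp_pos: [0.5048, -0.0437, 0.3383]
ee_rot: [-1.907, -2.494, 0.002]
force: [0.2, -0.3, -1.7]
opening: 0.046
grip_force: 29.9
time: 15.8
tcp_pos: [0.5131, -0.0907, 0.2337]
ee_rot: [-1.906, -2.496, 0.001]
force: [-0.5, -0.4, -1.8]
opening: 0.0457
grip_force: 29.9
grasp [ 0.5129 -0.0907  0.0537] ang 0.2663 -> move [-0.0012  0.0018  0.0157] twist -0.0001 tilt -1.0 q [-0.39  0.18  1.99 -0.    0.98 -0.66]
[-0.46684411 -0.37687206 -1.76007463] 0.045724944572007285
```

```bash
python3 -m handwheel '[[0,0,0.003,0,1],[0,0,0.007,0,1],[0,0,0.011,0,1],[0,0,0.014,0,1],[0,0,0.016,0,1],[0,0,0.017,0,1],[0,0,0.018,0,1],[0,0,0.018,0,1]]'
python3 -c "
from h import *
go(c2w(0,.07,MAT,.227),.038);s=get_state();print(s['force'],s['opening'])"
```

```text
time: 16.6
tcp_pos: [0.5135, -0.0911, 0.217]
ee_rot: [1.907, 2.496, 0.0]
force: [-1.5, -0.5, 0.4]
opening: 0.0455
grip_force: 29.9
grasp [ 0.5135 -0.0911  0.037 ] ang 0.2658 -> move [-0.0005  0.0013 -0.001 ] twist -0.0002 tilt -1.0 q [-0.39  0.21  1.99 -0.    0.95 -0.66]
[-1.49497712 -0.46845189  0.4454509 ] 0.04549786434751683
```

```bash
python3 -m handwheel '[[0,0,0.001,0,1],[0,0,0.001,0,1],[0,0,0.001,0,0.6],[0,0,0.001,0,0.2],[0,0,0.001,0,0.2],[0,0,0.001,0,0.2],[0,0,0.001,0,0.2],[0,0,0,0,0.2]]'
python3 -m handwheel '[[0,0,-0.01,0,0.1],[0,0,-0.03,0,0.05],[0,0,-0.06,0,0.05],[0,0,-0.09,0,0.05],[0,0,-0.12,0,0.05],[0,0,-0.13,0,0.05],[0.03,0,-0.13,0,0.05],[0.06,0,-0.13,0,0.05]]'
python3 -c "
from h import *
go(c2w(0,-.04),.06);s=get_state();print(s['force'],s['opening'])"
```

```text
time: 17.4
tcp_pos: [0.5132, -0.091, 0.2164]
ee_rot: [-1.907, -2.496, 0.0]
force: [0.0, 0.5, 0.7]
opening: 0.0749
grip_force: 0.0
time: 18.2
tcp_pos: [0.4973, -0.0329, 0.3468]
ee_rot: [1.909, 2.494, 0.0]
force: [-0.9, -0.0, 0.1]
opening: 0.0891
grip_force: 0.0
grasp [ 0.4974 -0.0329  0.1668] ang 0.2641 -> move [0.1404 0.0433 0.1068] twist -0.0005 tilt -1.0 q [-0.29 -0.05  1.99  0.    1.2  -0.56]
[-0.89329665 -0.03628903  0.13183241] 0.0890814906126982
```

```bash
python3 - <<'E'
from h import *
def lines(im,n,P,x,y,k):
    h=(proj(n,place(P,*C,W))+.5-[x,y])*k
    for i in range(8):
        for j in range(i):
            if np.isclose(P[i],P[j]).sum()==2: cv2.line(im,tuple(h[i].astype(int)),tuple(h[j].astype(int)),(0,255,0),1)
v=[]
for n,x,y in(("scene",375,280),("top",160,225)):
    im=grab_frame(n)[:,:,::-1]
    im=cv2.resize(im[y:y+80,x:x+100],(400,320),interpolation=cv2.INTER_CUBIC);v0=im.copy()
    for P in(box(0,.04,.026,.022,.022,.058),box(0,.04,.09,.016,.016,0.0001),box(0,0,0,.09,.18,.026)): lines(im,n,P,x,y,4)
    v.append(np.vstack([v0,im])[:600])
cv2.imwrite("pics/a3.png",np.hstack(v)[:600])
E
```

```text
(no output)
```

View pics/a3.png

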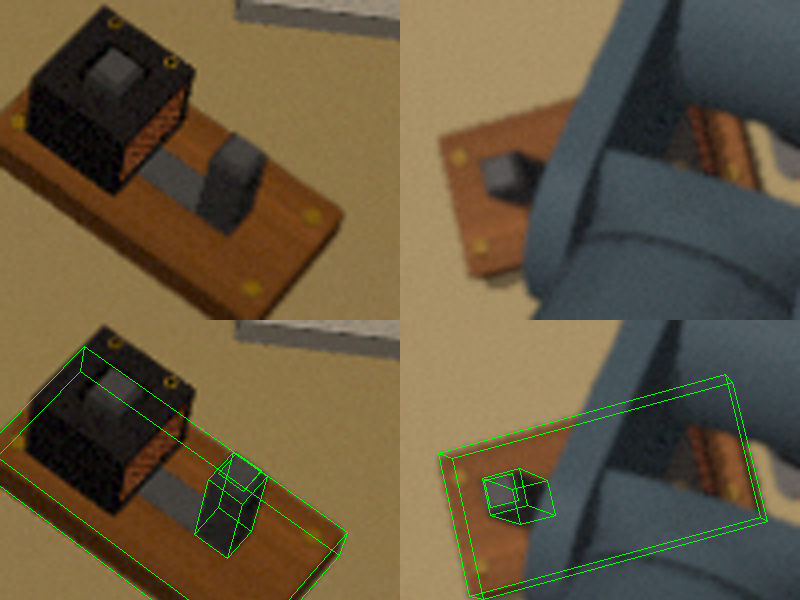

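The modelled limb and plinth coincide with the pictures to about 1 px: limb top at scene crop (237,150), and model the same. Next is the wide coil.

```bash
python3 -m handwheel '[[0.02,0.01,0,0,0.05],[0.05,0.02,0,0,0.05],[0.08,0.03,0,0,0.05],[0.11,0.04,0,0,0.05],[0.13,0.043,0.005,0,0.05],[0.14,0.043,0.015,0,0.05],[0.14,0.043,0.025,0,0.05],[0.14,0.043,0.03,0,0.05]]'
python3 -c "
from h import *
go(c2w(0,-.04),.06);s=get_state();print(s['force'],s['opening'])"
```

```text
time: 19.1
tcp_pos: [0.5019, 0.1125, 0.3148]
ee_rot: [-1.907, -2.494, 0.003]
force: [-0.2, -0.5, -0.1]
opening: 0.0892
grip_force: 0.0
grasp [0.5014 0.1125 0.1348] ang 0.2655 -> move [0.0011 0.0017 0.0747] twist -0.0002 tilt -1.0 q [-0.    0.03  1.97 -0.    1.14 -0.27]
[-0.24145752 -0.52080707 -0.12430317] 0.08917711288346007
```

```bash
python3 -m handwheel '[[0.001,0.001,0.01,0,0.05],[0.001,0.001,0.025,0,0.05],[0.001,0.001,0.04,0,0.05],[0.001,0.001,0.055,0,0.05],[0.001,0.001,0.065,0,0.05],[0.001,0.001,0.071,0,0.05],[0.001,0.001,0.075,0,0.05],[0.001,0.001,0.075,0,0.05]]'
python3 -m handwheel '[[0,0,0,0,1],[0,0,0,0,1],[0,0,0,0,1],[0,0,0,0,1],[0,0,0,0,1],[0,0,0,0,1],[0,0,0,0,1],[0,0,0,0,1]]'
python3 -c "
from h import *
go(c2w(0,-.04),.06);s=get_state();print(s['force'],s['opening'])"
```

```text
time: 19.9
tcp_pos: [0.503, 0.1143, 0.2414]
ee_rot: [-1.908, -2.496, 0.0]
force: [-0.1, 1.0, 1.0]
opening: 0.0892
grip_force: 0.0
time: 20.7
tcp_pos: [0.503, 0.1145, 0.242]
ee_rot: [-1.907, -2.496, 0.0]
force: [-1.7, 0.5, 5.2]
opening: 0.0618
grip_force: 30.0
grasp [0.503  0.1145 0.062 ] ang 0.266 -> move [-0.0004 -0.0006  0.002 ] twist -0.0002 tilt -1.0 q [ 0.    0.15  2.   -0.    0.99 -0.26]
[-1.7417572   0.5228764   5.16143338] 0.061847953559099625
```

```bash
python3 -m handwheel '[[0,0,-0.005,0,1],[0,0,-0.015,0,1],[0,0,-0.03,0,1],[0,0,-0.05,0,1],[0,0,-0.07,0,1],[0,0,-0.085,0,1],[0,0,-0.09,0,1],[0,0,-0.09,0,1]]'
python3 -m handwheel '[[0.005,0,0,0,1],[0.015,0,0,0,1],[0.03,0,0,0,1],[0.05,0,0,0,1],[0.065,0,0,0,1],[0.075,0,0,0,1],[0.08,0,0,0,1],[0.08,0,0,0,1]]'
python3 - <<'E'
from h import *
s=get_state();print(s['force'],s['opening'])
d0=np.array([.503,.1145])+.08*np.array([-np.sin(W),np.cos(W)]);print(d0);go(d0,.062)
v=[]
for n,x,y in(("scene",375,260),("top",160,225)):
    im=grab_frame(n)[:,:,::-1]
    v.append(cv2.resize(im[y:y+100,x:x+100],(400,400),interpolation=cv2.INTER_CUBIC))
cv2.imwrite("pics/a4.png",np.hstack(v))
E
```

```text
time: 21.5
tcp_pos: [0.503, 0.1145, 0.3322]
ee_rot: [1.907, 2.495, 0.001]
force: [0.2, 0.0, -4.1]
opening: 0.0619
grip_force: 30.0
time: 22.3
tcp_pos: [0.4818, 0.1923, 0.3316]
ee_rot: [-1.906, -2.497, 0.0]
force: [-0.4, 0.1, -4.3]
opening: 0.0623
grip_force: 30.0
[-0.43892252  0.05625406 -4.33723367] 0.062251838467425734
[0.48189289 0.19166534]
grasp [0.4817 0.1922 0.1516] ang 0.2669 -> move [-0.0006  0.      0.0896] twist -0.0 tilt -1.0 q [ 0.16  0.02  1.95 -0.    1.17 -0.11]
```

View pics/a4.png

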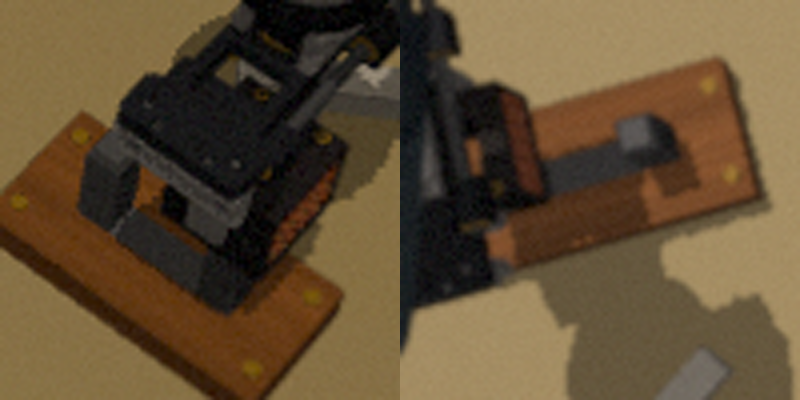

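The wide coil hangs level over the left limb. Lower it gently and watch the force.

```bash
python3 -m handwheel '[[0,0,0.005,0,1],[0,0,0.012,0,1],[0,0,0.019,0,1],[0,0,0.025,0,1],[0,0,0.03,0,1],[0,0,0.035,0,1],[0,0,0.038,0,1],[0,0,0.038,0,1]]'
python3 -c "
from h import *
go([.4819,.1917],.062);s=get_state();print(s['force'],s['torque'],s['opening'])"
```

```text
time: 23.2
tcp_pos: [0.4818, 0.1916, 0.2931]
ee_rot: [-1.907, -2.496, 0.001]
force: [-0.4, 0.2, -3.9]
opening: 0.0622
grip_force: 30.0
grasp [0.4817 0.1916 0.1131] ang 0.2658 -> move [0.     0.0003 0.0511] twist -0.0002 tilt -1.0 q [ 0.16  0.07  1.97  0.    1.1  -0.11]
[-0.43043681  0.19425057 -3.87380271] [-0.05762422  0.04027812 -0.0425829 ] 0.062168971775708036
```

Over the limb without contact. Continue down.

```bash
python3 -m handwheel '[[0,0,0.005,0,1],[0,0,0.012,0,1],[0,0,0.02,0,1],[0,0,0.027,0,1],[0,0,0.034,0,1],[0,0,0.04,0,1],[0,0,0.044,0,1],[0,0,0.044,0,1]]'
python3 -m handwheel '[[0,0,0.002,0,1],[0,0,0.004,0,1],[0,0,0.006,0,1],[0,0,0.007,0,1],[0,0,0.008,0,1],[0,0,0.008,0,1],[0,0,0.008,0,1],[0,0,0.008,0,1]]'
python3 -c "
from h import *
go([.4819,.1917],.062);s=get_state();print(s['force'],s['torque'],s['opening'])"
```

```text
time: 24.0
tcp_pos: [0.4817, 0.1916, 0.2489]
ee_rot: [-1.907, -2.496, 0.002]
force: [-0.3, -0.6, -4.3]
opening: 0.0621
grip_force: 30.0
time: 24.8
tcp_pos: [0.4821, 0.1917, 0.242]
ee_rot: [1.907, 2.496, 0.0]
force: [-2.3, -1.1, -0.2]
opening: 0.0612
grip_force: 30.0
grasp [0.4821 0.1917 0.062 ] ang 0.2659 -> move [ 0.0001 -0.0002 -0.    ] twist -0.0002 tilt -1.0 q [ 0.16  0.16  1.99 -0.    0.99 -0.11]
[-2.32710008 -1.05784688 -0.17736958] [-0.18443104  0.46254633 -0.03061589] 0.06122947292059143
```

```bash
python3 -m handwheel '[[0,0,0.001,0,1],[0,0,0.001,0,0.7],[0,0,0.001,0,0.3],[0,0,0.001,0,0.1],[0,0,0.001,0,0.1],[0,0,0.001,0,0.1],[0,0,0,0,0.1],[0,0,-0.005,0,0.1]]'
python3 -m handwheel '[[0,0,-0.015,0,0.1],[0,0,-0.04,0,0.1],[0,0,-0.075,0,0.1],[0,0,-0.1,0,0.1],[-0.03,0,-0.1,0,0.15],[-0.07,-0.01,-0.1,0,0.2],[-0.115,-0.02,-0.1,0,0.2],[-0.16,-0.03,-0.1,0,0.2]]'
python3 -c "
from h import *
go([.5133,-.091],.037)"
```

```text
time: 25.6
tcp_pos: [0.4817, 0.1916, 0.2463]
ee_rot: [-1.907, -2.496, 0.001]
force: [-0.2, -0.0, 0.8]
opening: 0.0848
grip_force: 0.0
time: 26.4
tcp_pos: [0.4948, 0.028, 0.3473]
ee_rot: [1.905, 2.496, 0.001]
force: [0.4, -0.3, 0.3]
opening: 0.0752
grip_force: 0.0
grasp [0.4951 0.028  0.1673] ang 0.2669 -> move [-0.1195 -0.0139  0.1303] twist -0.0 tilt -1.0 q [-0.17 -0.06  2.   -0.    1.21 -0.44]
```

```bash
python3 -m handwheel '[[-0.03,-0.004,0,0,0.2],[-0.07,-0.009,0,0,0.2],[-0.1,-0.013,0,0,0.2],[-0.118,-0.014,0.01,0,0.2],[-0.119,-0.014,0.03,0,0.2],[-0.119,-0.014,0.05,0,0.2],[-0.119,-0.014,0.06,0,0.2],[-0.119,-0.014,0.065,0,0.2]]'
python3 -c "
from h import *
go([.5133,-.091],.037)"
```

```text
time: 27.2
tcp_pos: [0.5125, -0.0886, 0.2802]
ee_rot: [-1.905, -2.495, 0.001]
force: [0.3, -0.1, -0.3]
opening: 0.075
grip_force: 0.0
grasp [ 0.5121 -0.0884  0.1002] ang 0.2664 -> move [-0.0029  0.0006  0.0632] twist -0.0001 tilt -1.0 q [-0.39  0.1   1.97  0.    1.07 -0.66]
```

```bash
python3 -m handwheel '[[-0.001,0,0.01,0,0.2],[-0.001,0,0.025,0,0.2],[-0.001,0,0.04,0,0.2],[-0.001,0,0.05,0,0.2],[-0.001,0,0.058,0,0.2],[-0.001,0,0.062,0,0.2],[-0.001,0,0.063,0,0.2],[-0.001,0,0.063,0,0.2]]'
python3 -c "
from h import *
go([.5133,-.091],.037)"
```

```text
time: 28.0
tcp_pos: [0.5133, -0.0901, 0.2189]
ee_rot: [1.907, 2.496, 0.0]
force: [-0.2, 0.1, 0.3]
opening: 0.0753
grip_force: 0.0
grasp [ 0.5133 -0.0902  0.0389] ang 0.2659 -> move [-0.0008 -0.0003  0.0019] twist -0.0002 tilt -1.0 q [-0.39  0.2   1.99  0.    0.95 -0.66]
```

```bash
python3 -m handwheel '[[-0.001,0,0.001,0,0.2],[-0.001,0,0.001,0,0.6],[-0.001,0,0.001,0,1],[-0.001,0,0.001,0,1],[-0.001,0,0.001,0,1],[-0.001,0,0.001,0,1],[-0.001,0,0.001,0,1],[-0.001,0,0.001,0,1]]'
python3 -c "
from h import *
s=get_state();print(s['force'],s['opening']);go([.5133,-.091],.037)"
python3 -m handwheel '[[0,0,-0.005,0,1],[0,0,-0.015,0,1],[0,0,-0.03,0,1],[0,0,-0.05,0,1],[0,0,-0.07,0,1],[0,0,-0.09,0,1],[0,0,-0.11,0,1],[0,0,-0.12,0,1]]'
python3 -c "
from h import *
t=np.array([.4832,.191])-.08*np.array([-np.sin(W),np.cos(W)]);print(t)
s=get_state();print(s['force'],s['opening']);go(t,.06)"
```

```text
time: 28.8
tcp_pos: [0.5134, -0.0911, 0.2178]
ee_rot: [1.907, 2.496, 0.0]
force: [-0.4, -0.4, 1.7]
opening: 0.0459
grip_force: 29.9
[-0.44618901 -0.4103773   1.68621995] 0.045886995793333066
grasp [ 0.5134 -0.0911  0.0378] ang 0.2659 -> move [ 0.0001 -0.0001  0.0008] twist -0.0002 tilt -1.0 q [-0.39  0.21  1.99  0.    0.95 -0.66]
time: 29.6
tcp_pos: [0.5137, -0.0911, 0.3409]
ee_rot: [1.905, 2.493, 0.002]
force: [0.6, -1.2, -1.9]
opening: 0.0457
grip_force: 29.9
[0.50430711 0.11383466]
[ 0.64742216 -1.18570096 -1.87201252] 0.04573962990082767
grasp [ 0.5145 -0.0914  0.1609] ang 0.266 -> move [0.201  0.0438 0.1005] twist -0.0002 tilt -0.99999 q [-0.39  0.01  1.94  0.    1.19 -0.66]
```

```bash
python3 -m handwheel '[[0.01,0.003,0,0,1],[0.03,0.008,0,0,1],[0.06,0.015,0,0,1],[0.095,0.023,0,0,1],[0.13,0.03,0,0,1],[0.16,0.037,0,0,1],[0.185,0.042,0,0,1],[0.195,0.043,0,0,1]]'
python3 -m handwheel '[[0.003,0,0,0,1],[0.005,0,0,0,1],[0.005,0,0.005,0,1],[0.005,0,0.01,0,1],[0.005,0,0.015,0,1],[0.005,0,0.02,0,1],[0.005,0,0.02,0,1],[0.005,0,0.02,0,1]]'
python3 -c "
from h import *
s=get_state();print(s['force'],s['opening']);go([.5036,.1141],.06)"
```

```text
time: 30.4
tcp_pos: [0.5026, 0.1107, 0.3365]
ee_rot: [-1.903, -2.497, 0.002]
force: [0.1, -0.3, -2.0]
opening: 0.0459
grip_force: 29.9
time: 31.2
tcp_pos: [0.5023, 0.1131, 0.3175]
ee_rot: [-1.907, -2.496, 0.0]
force: [0.0, 0.6, -1.6]
opening: 0.0456
grip_force: 29.9
[ 0.02943315  0.6208196  -1.58229108] 0.045639163774031974
grasp [0.5022 0.1131 0.1375] ang 0.2657 -> move [0.0006 0.0016 0.0775] twist -0.0002 tilt -1.0 q [ 0.    0.03  1.97 -0.    1.15 -0.26]
```

```bash
python3 -m handwheel '[[0.001,0.001,0.004,0,1],[0.001,0.001,0.009,0,1],[0.001,0.001,0.014,0,1],[0.001,0.001,0.019,0,1],[0.001,0.001,0.024,0,1],[0.001,0.001,0.028,0,1],[0.001,0.001,0.03,0,1],[0.001,0.001,0.03,0,1]]'
python3 -c "
from h import *
s=get_state();print(s['force'],s['opening']);go([.5036,.1141],.06)"
```

```text
time: 32.0
tcp_pos: [0.5029, 0.1144, 0.2873]
ee_rot: [-1.907, -2.496, 0.001]
force: [-0.7, -0.1, -2.4]
opening: 0.0459
grip_force: 29.9
[-0.66095751 -0.06839477 -2.36917174] 0.04586404876570293
grasp [0.5028 0.1144 0.1073] ang 0.2658 -> move [-0.0006  0.0008  0.0473] twist -0.0002 tilt -1.0 q [ 0.    0.07  1.98  0.    1.09 -0.26]
```

```bash
python3 -m handwheel '[[0,0,0.005,0,1],[0,0,0.011,0,1],[0,0,0.018,0,1],[0,0,0.025,0,1],[0,0,0.031,0,1],[0,0,0.036,0,1],[0,0,0.041,0,1],[0,0,0.042,0,1]]'
python3 -m handwheel '[[0,0,0.002,0,1],[0,0,0.003,0,1],[0,0,0.004,0,1],[0,0,0.005,0,1],[0,0,0.006,0,1],[0,0,0.006,0,1],[0,0,0.006,0,1],[0,0,0.006,0,1]]'
python3 -c "
from h import *
s=get_state();print(s['force'],s['opening']);go([.5036,.1141],.06)"
```

```text
time: 32.8
tcp_pos: [0.5028, 0.1145, 0.2449]
ee_rot: [-1.907, -2.496, 0.001]
force: [-0.1, -0.1, -1.7]
opening: 0.0457
grip_force: 29.9
time: 33.6
tcp_pos: [0.5033, 0.1145, 0.2407]
ee_rot: [1.907, 2.496, -0.0]
force: [-3.8, 0.2, 6.5]
opening: 0.0461
grip_force: 29.9
[-3.84553329  0.18766753  6.47215236] 0.046053555459621524
grasp [0.5033 0.1145 0.0607] ang 0.2661 -> move [-0.0004  0.0002  0.0007] twist -0.0001 tilt -1.0 q [ 0.    0.15  2.   -0.    0.99 -0.26]
```

Seated at the expected height. Release, retract and head for the yoke.

```bash
python3 -m handwheel '[[0,0,0,0,0.9],[0,0,0,0,0.6],[0,0,0,0,0.2],[0,0,0,0,0.2],[0,0,0,0,0.2],[0,0,0,0,0.2],[0,0,-0.003,0,0.2],[0,0,-0.01,0,0.2]]'
python3 -m handwheel '[[0,0,-0.02,0,0.2],[0,0,-0.05,0,0.2],[0,0,-0.08,0,0.2],[0,0,-0.1,0,0.2],[-0.04,0,-0.1,0,0.2],[-0.08,0,-0.1,0,0.3],[-0.125,0,-0.1,0,0.4],[-0.17,0,-0.1,0,0.4]]'
python3 - <<'E'
from h import *
go([.5448,-.2174],.0224)
im=grab_frame("scene")[:,:,::-1]; v=[cv2.resize(im[265:375,365:475],(400,400),interpolation=cv2.INTER_CUBIC)]
im=grab_frame("top")[:,:,::-1]; v.append(cv2.resize(im[200:300,150:250],(400,400),interpolation=cv2.INTER_CUBIC))
cv2.imwrite("pics/a5.png",np.hstack(v))
E
```

```text
time: 34.4
tcp_pos: [0.5027, 0.1144, 0.2494]
ee_rot: [-1.907, -2.495, 0.001]
force: [0.3, 0.2, -0.0]
opening: 0.0755
grip_force: 0.0
time: 35.2
tcp_pos: [0.5478, -0.051, 0.3506]
ee_rot: [1.906, 2.496, 0.001]
force: [0.6, 0.0, 0.1]
opening: 0.0573
grip_force: 0.0
grasp [ 0.5481 -0.0511  0.1706] ang 0.2664 -> move [-0.1595 -0.0471  0.1482] twist -0.0001 tilt -1.0 q [-0.3   0.07  1.86  0.    1.21 -0.57]
```

View pics/a5.png

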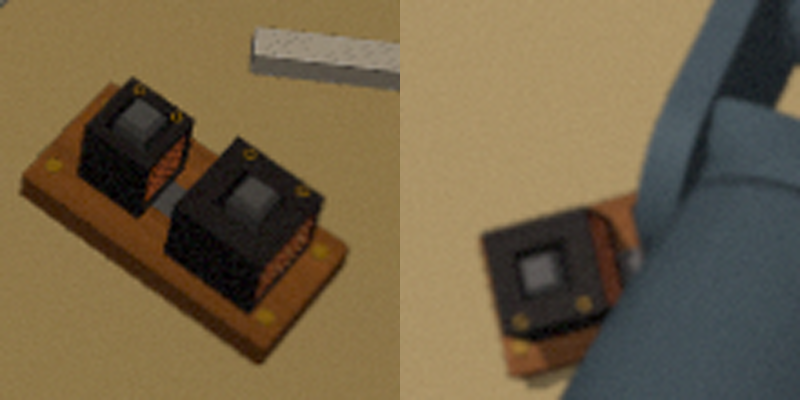

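Both coils are swapped and seated: wide at scene crop (250,215), narrow at (138,145), with limb tops showing evenly in the holes. Next I'll fetch the yoke.

```bash
python3 -m handwheel '[[-0.03,-0.008,0,0,0.4],[-0.07,-0.02,0,0,0.4],[-0.11,-0.035,0,0,0.4],[-0.14,-0.044,0.01,0,0.4],[-0.158,-0.047,0.03,0,0.4],[-0.16,-0.047,0.06,0,0.4],[-0.16,-0.047,0.08,0,0.4],[-0.16,-0.047,0.09,0,0.4]]'
python3 -c "
from h import *
go([.5448,-.2174],.0224)"
```

```text
time: 36.1
tcp_pos: [0.5438, -0.2154, 0.2578]
ee_rot: [-1.905, -2.494, 0.0]
force: [-0.5, -0.6, -1.0]
opening: 0.056
grip_force: 0.0
grasp [ 0.5433 -0.2151  0.0778] ang 0.266 -> move [-0.0028  0.0009  0.0554] twist -0.0002 tilt -0.99999 q [-0.57  0.27  1.82  0.    1.06 -0.84]
```

```bash
python3 -m handwheel '[[-0.001,0,0.01,0,0.4],[-0.001,0,0.025,0,0.4],[-0.001,0,0.038,0,0.4],[-0.001,0,0.046,0,0.4],[-0.001,0,0.052,0,0.4],[-0.001,0,0.054,0,0.4],[-0.001,0,0.054,0,0.4],[-0.001,0,0.054,0,0.4]]'
python3 -c "
from h import *
go([.5448,-.2174],.0224)"
```

```text
time: 36.9
tcp_pos: [0.5448, -0.2174, 0.2062]
ee_rot: [1.907, 2.495, 0.0]
force: [0.6, 0.7, -0.3]
opening: 0.0564
grip_force: 0.0
grasp [ 0.545  -0.2175  0.0262] ang 0.2658 -> move [ 0.0002 -0.0001  0.0038] twist -0.0002 tilt -1.0 q [-0.57  0.36  1.82  0.    0.96 -0.84]
```

```bash
python3 -m handwheel '[[0,0,0.002,0,0.4],[0,0,0.003,0,0.4],[0,0,0.003,0,0.7],[0,0,0.003,0,1],[0,0,0.003,0,1],[0,0,0.003,0,1],[0,0,0.003,0,1],[0,0,0.003,0,1]]'
python3 -c "
from h import *
s=get_state();print(s['force'],s['opening']);go([.5448,-.2174],.0224)"
python3 -m handwheel '[[0,0,-0.005,0,1],[0,0,-0.015,0,1],[0,0,-0.035,0,1],[0,0,-0.06,0,1],[0,0,-0.09,0,1],[0,0,-0.12,0,1],[0,0,-0.145,0,1],[0,0,-0.16,0,1]]'
python3 -c "
from h import *
s=get_state();print(s['force'],s['opening']);go([.4926,.1552],.1076)"
```

```text
time: 37.7
tcp_pos: [0.5446, -0.2173, 0.2027]
ee_rot: [1.907, 2.496, 0.0]
force: [1.3, 0.6, 0.1]
opening: 0.0216
grip_force: 30.0
[1.28841311 0.63291259 0.10700899] 0.02155267219738539
grasp [ 0.5446 -0.2173  0.0227] ang 0.2659 -> move [-0.0002  0.0001  0.0003] twist -0.0002 tilt -1.0 q [-0.57  0.36  1.82 -0.    0.96 -0.84]
time: 38.5
tcp_pos: [0.5447, -0.2173, 0.3655]
ee_rot: [1.905, 2.494, 0.0]
force: [-0.2, 0.1, -3.3]
opening: 0.0217
grip_force: 30.0
[-0.23480883  0.07437552 -3.25526695] 0.021738071868117752
grasp [ 0.5452 -0.2176  0.1855] ang 0.266 -> move [0.3737 0.0471 0.0771] twist -0.0002 tilt -0.99999 q [-0.57  0.14  1.76 -0.    1.24 -0.84]
```

```bash
python3 -m handwheel '[[0.01,0,0,0,1],[0.03,0.005,0,0,1],[0.06,0.01,0,0,1],[0.095,0.015,0,0,1],[0.13,0.02,0,0,1],[0.165,0.025,0,0,1],[0.2,0.03,0,0,1],[0.235,0.035,0,0,1]]'
python3 -m handwheel '[[0.035,0.003,0,0,1],[0.07,0.006,0,0,1],[0.1,0.009,0,0,1],[0.125,0.011,0,0,1],[0.135,0.012,0,0,1],[0.139,0.012,0.01,0,1],[0.139,0.012,0.02,0,1],[0.139,0.012,0.03,0,1]]'
python3 -m handwheel '[[0,0,0.005,0,1],[0,0,0.01,0,1],[0,0,0.015,0,1],[0,0,0.018,0,1],[0,0,0.02,0,1],[0,0,0.02,0,1],[0,0,0.02,0,1],[0,0,0.02,0,1]]'
python3 - <<'E'
from h import *
s=get_state();print(s['force'],s['opening']);go([.4926,.1552],.1076)
im=grab_frame("scene")[:,:,::-1]; v=[cv2.resize(im[255:375,355:475],(400,400),interpolation=cv2.INTER_CUBIC)]
im=grab_frame("top")[:,:,::-1]; v.append(cv2.resize(im[200:320,150:270],(400,400),interpolation=cv2.INTER_CUBIC))
cv2.imwrite("pics/a6.png",np.hstack(v))
E
```

```text
time: 39.3
tcp_pos: [0.5152, 0.0206, 0.3606]
ee_rot: [-1.905, -2.494, 0.002]
force: [0.6, -0.4, -3.7]
opening: 0.0217
grip_force: 30.0
time: 40.1
tcp_pos: [0.4915, 0.1552, 0.3309]
ee_rot: [-1.908, -2.495, 0.002]
force: [-0.3, -1.1, -4.2]
opening: 0.0215
grip_force: 30.0
time: 40.9
tcp_pos: [0.4918, 0.156, 0.313]
ee_rot: [1.907, 2.496, 0.001]
force: [0.4, 1.0, -3.0]
opening: 0.022
grip_force: 30.0
[ 0.36847359  0.99382654 -2.95761751] 0.02201449325694836
grasp [0.4919 0.156  0.133 ] ang 0.2659 -> move [-0.0009  0.0004  0.0254] twist -0.0002 tilt -1.0 q [ 0.09  0.04  1.97 -0.    1.14 -0.18]
```

View pics/a6.png

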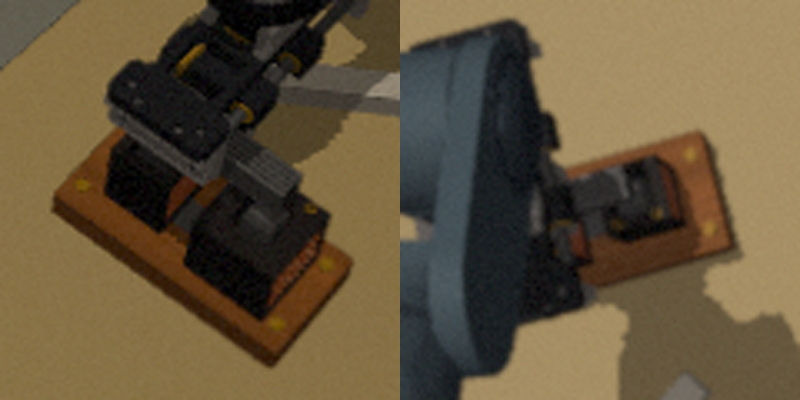

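The yoke is aligned above both limb tops, and the fingertips will clear the coils by about 6 mm. Lower it.

```bash
python3 -m handwheel '[[0,0,0.004,0,1],[-0.001,0,0.009,0,1],[-0.001,0,0.014,0,1],[-0.001,0,0.018,0,1],[-0.001,0,0.021,0,1],[-0.001,0,0.023,0,1],[-0.001,0,0.023,0,1],[-0.001,0,0.023,0,1]]'
python3 -c "
from h import *
s=get_state();print(s['force'],s['torque'],s['opening']);go([.4926,.1552],.1076)"
```

```text
time: 41.8
tcp_pos: [0.492, 0.155, 0.2897]
ee_rot: [1.907, 2.496, 0.001]
force: [-0.4, 0.1, -3.3]
opening: 0.0217
grip_force: 30.0
[-0.39421829  0.12900248 -3.28392302] [-0.0161479   0.0439823   0.03466851] 0.021738031491934064
grasp [0.4921 0.155  0.1097] ang 0.2658 -> move [0.0001 0.0005 0.0021] twist -0.0002 tilt -1.0 q [ 0.09  0.07  1.98  0.    1.09 -0.18]
```

```bash
python3 -m handwheel '[[0,0,0.001,0,1],[0,0,0.001,0,1],[0,0,0.002,0,1],[0,0,0.002,0,1],[0,0,0.0025,0,1],[0,0,0.0025,0,1],[0,0,0.0025,0,1],[0,0,0.0025,0,1]]'
python3 -c "
from h import *
s=get_state();print(s['force'],s['torque'],s['opening']);go([.4926,.1552],.1076)"
```

```text
time: 42.6
tcp_pos: [0.4923, 0.1551, 0.2896]
ee_rot: [-1.907, -2.496, 0.001]
force: [-8.9, -1.3, 14.3]
opening: 0.0218
grip_force: 30.0
[-8.87929346 -1.31076952 14.33822238] [-0.3241472   1.79833603 -0.04625508] 0.021818959905942254
grasp [0.4922 0.155  0.1096] ang 0.2663 -> move [0.0001 0.0004 0.002 ] twist -0.0001 tilt -1.0 q [ 0.09  0.07  1.98 -0.    1.09 -0.18]
```

Contact is at the right height: grasp 0.1096, with the underside 19.5 mm below it, gives 0.090. Ease the preload and release.

```bash
python3 -m handwheel '[[0,0,-0.001,0,1],[0,0,-0.0015,0,1],[0,0,-0.0015,0,0.9],[0,0,-0.0015,0,0.6],[0,0,-0.0015,0,0.4],[0,0,-0.0015,0,0.4],[0,0,-0.0015,0,0.4],[0,0,-0.0015,0,0.4]]'
python3 -m handwheel '[[0,0,-0.01,0,0.4],[0,0,-0.03,0,0.4],[0,0,-0.06,0,0.3],[0,0,-0.1,0,0.3],[0,0,-0.14,0,0.3],[-0.04,0,-0.16,0,0.3],[-0.09,0,-0.16,0,0.3],[-0.14,0,-0.16,0,0.3]]'
python3 -m handwheel '[[-0.04,0,0,0,0.3],[-0.08,0,0,0,0.3],[-0.12,0,0,0,0.3],[-0.16,0,0,0,0.3],[-0.2,0,0,0,0.3],[-0.24,0,0,0,0.3],[-0.25,0,0,0,0.3],[-0.25,0,0,0,0.3]]'
python3 - <<'E'
from h import *
v=[];Y={}
for n,x,y in(("scene",355,255),("top",150,205)):
    im=grab_frame(n)[:,:,::-1]
    v.append(cv2.resize(im[y:y+110,x:x+120],(400,367),interpolation=cv2.INTER_CUBIC))
    for d in cut_out(n,"yoke"):
        l,t,w,h=d["rect"]; print(n,d["rect"],d["confidence"])
        u=(l+w/2,t+h/2); e=np.linalg.norm(np.array(u)-proj(n,[[*C,.1]])[0])
        if e<12: Y[n]=d["region"].astype(np.float32)
b=[box(0,0,.09,.022,.102,.022)]
for k in Y: p,f=fit({k:Y[k]},b,[*C,W]); print(k,p,f)
p,f=fit(Y,b,[*C,W]);d=p[:2]-C;print("both",p,f,"core",d@[np.cos(W),np.sin(W)],d@[-np.sin(W),np.cos(W)])
print(get_state()["q"],get_state()["time"])
cv2.imwrite("pics/a7.png",np.hstack(v))
E
```

```text
time: 43.4
tcp_pos: [0.492, 0.155, 0.2885]
ee_rot: [1.907, 2.496, 0.0]
force: [-0.3, -0.4, -0.6]
opening: 0.0557
grip_force: 0.0
time: 44.2
tcp_pos: [0.5288, 0.0188, 0.4511]
ee_rot: [1.903, 2.495, 0.003]
force: [0.0, 0.3, 0.6]
opening: 0.0656
grip_force: 0.0
time: 45.0
tcp_pos: [0.5944, -0.2225, 0.4489]
ee_rot: [-1.91, -2.494, -0.0]
force: [-1.0, -0.9, -0.5]
opening: 0.066
grip_force: 0.0
scene [430.7, 276.0, 47.5, 13.2] 0.64
scene [396.6, 285.8, 50.0, 40.4] 0.6
top [175.1, 248.4, 48.4, 19.2] 0.72
scene [0.4927583  0.15469138 0.27753239] 0.05757042393088341
top [0.49408521 0.15645186 0.23145637] 0.2464887648820877
both [0.49328522 0.15423774 0.2675654 ] 0.3108551502227783 core 0.0016981658719123316 0.0013370775813548565
[-5.32892558e-01  1.74541655e-01  1.55832752e+00  2.47035354e-04
  1.40869613e+00 -8.00461473e-01] 45.2
```

View pics/a7.png

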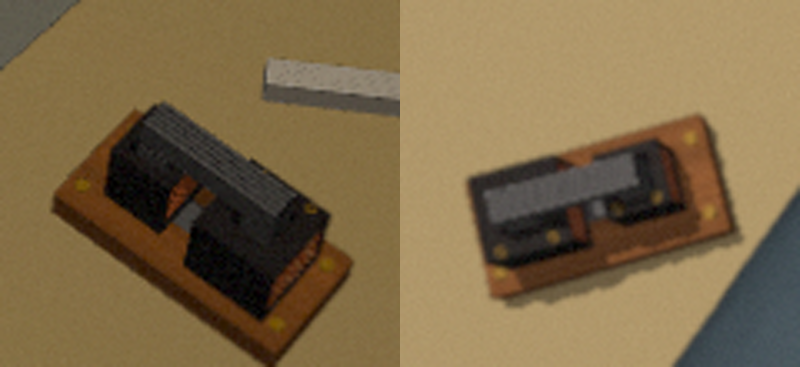

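The yoke lies square across both limbs, within about 2 mm of the core centre. The coils are swapped and the arm is clear, so I'm handing in.

```bash
python3 -c "
from workcell import *
print(close_job())"
```

```text
the job is handed in; nothing more can be done
None
```

The two coils are swapped and seated on each other's limbs, the yoke is back square across both limb tops (within about 2 mm in the last pictures), the arm is clear, and the job was handed in at about 45 s; no verdict came back.

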